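# Open the descaler jug with the safety cap

## Robot

A 6-joint arm with a two-finger parallel gripper is mounted at the origin on a cart in front of the work surface, level with it; the furniture and walls round the work are solid. World frame = base frame: x ahead of the robot, y to its left, z up, the work surface at z = 0. Lengths are in m, angles in rad, forces in N, time in s.
With the tool pointing down it reaches from about 0.35 to 0.85 m from the base axis. Payload 8.1 kg.
Tool frame: the origin (TCP) lies midway between the tips of the shut fingers; the grasp point (between the pads) lies 19 mm behind it; z points along the fingers, y is the line along which they close (so a half turn about z gives the same grasp; the last joint's range is limited). The gripper opens to 93 mm and grips with 3 to 60 N. Pads are 15 mm wide; open, the fingers measure 128 mm over their backs; the gripper's body (75 mm by 188 mm) begins 65 mm behind the grasp point.
Start: joints at [1.248, 0.13, 1.488, -0, 1.523, -0.085], TCP at [0.141, 0.583, 0.219] pointing down, gripper open.
Joint ranges: [-2.96, 2.96], [-0.89, 2.26], [0.02, 2.5], [-1.34, 4.48], [0, 2.73], [-2.66, 2.66]. Speed limits (rad/s): [2.39, 2.39, 2.79, 3.14, 3.14, 3.14].

## Interface

Orientations are given as a unit quaternion [x, y, z, w].
In Python, from station import arm gives the robot as it stands. The module is installed in compiled form; this text tells all that it offers.
- The arm moves only by the shell command python3 -m crank 'ROWS' [FORCE]. ROWS is a JSON object of lists of equal length, an entry for each row: "gripper": the opening, from 0 (shut) to 1 (fully open); "dp": the shift along the tool's x, y, z in units of 0.02 m (1.0 is 0.02 m), a list of three; "twist": the turn about the tool's z in units of pi/4 rad (1.0 is pi/4 rad). In form: {"gripper": [gripper, ...], "dp": [[dx, dy, dz], ...], "twist": [twist, ...]}. A call has 1 to 12 rows; each row shifts and turns the commanded pose from where the row before left it, along the tool's axes as they then stand; what a row does not reach is not made up. A row lasts 1/10 s, in which the tool goes at most 50 mm and 8.59 degrees, less where a joint would pass 70% of its speed; a pose out of reach is approached as far as the arm can. A call with a number of a shift or a turn outside -1 to 1 is refused whole. A call with a gripper value outside its range is refused whole. The fingers move at their own pace and stop on an object; FORCE is the grip in N (left out, the last holds). Time passes only in rows, so rows that do not move let the fingers close. It gives the time, the measured TCP pose, the force, the opening and the grip force at its end, in the units of the state.
- arm.get_state(): the state, without advancing time (a new reading comes with each control period).
- arm.snapshot(name): name is "side" or "top" or "wrist"; returns the picture (480x640x3 uint8, red, green, blue); there is no depth.
- arm.calibration(name): a dict with "intrinsics" (3x3 intrinsics, pixels), "extrinsics" (4x4, takes a point from camera to world coordinates). Camera axes: x right, y down, z forward; pixel columns grow to the right and rows downward; lengths in m; the calibration is good to about 2 mm. A picture is of the moment at which its call begins: read the wrist's pose just before it. calibration takes no time and is no camera call; for the wrist camera it gives the pose at the moment of the call.
- arm.close_job(): hands the job in; it is judged then, once.
The state is a dict: "time": time; "q": joint angles; "qvel": joint speeds; "effort": joint torques, N m; "ee_pos": TCP position; "orientation": TCP orientation; "ft_force": force on the tool from outside, world axes, zero at the start; "wrist_torque": the same for the moment, N m; "finger_gap": finger opening in m; "gripper_force": force on a finger pad.
Only numpy, scipy, OpenCV 4.12 (cv2) and the standard library are available. Lean on these libraries where they do the work, as an engineer would, in place of code of your own. Each camera call takes 0.05 s, during which the arm holds its last target. There are 200 camera calls.

## Task

The kettle needs descaling: open the jug of descaler in its stand. Slide the transport lock under its cap all the way out to its end stop, then press the safety cap down against its spring, turn it anticlockwise while it is pressed until it is free, and lift it straight up off the jug. Finish holding the upright cap still in the gripper, about 6 cm up, over the jug's mouth; leave the other things on the table where they are.

Things in the scene. Friction and masses are not known exactly. Their poses are not given: they have to be found in the camera images.
- stand: aluminium bench stand fixed to the table, with a white plastic jug (94 x 100 mm, flat shoulder 125 mm up) held firmly in it. Origin: on the table top under the axis of jug and cap; z up; the lock slides out along -y; the jug's loop handle is on the +x side. Base plate: x -67 to 83, y -165 to 75 mm. The lock's guide, 40 mm wide, runs at shoulder height from y -54 to -162 mm
- lock (a joint): transport lock, a grey fork plate between the jug's shoulder and the cap's skirt that keeps the cap from being pressed: 0 = fully in, 0.055 = at its end stop, cap free; it slides along the stand's -y with about 1.5 N friction and stays where it is left; starts at 0 to 0.012
- lock_grip (a point): centre of the top face of the lock's upright grip, a fin 14 mm thick along the stand's x, 30 mm long along y, 25 mm tall; moves with the lock; with the lock in it is 78 mm along the stand's -y from the cap's axis and 156 mm above the table. Guide rails beside its foot end 25 mm below this point
- cap: grey ribbed round safety cap, 52 mm in diameter, 26 mm tall, loose, about 30 g, with two lugs inside. Origin: centre of its underside, at first 7.5 mm above the jug's shoulder; z up, x at first along the stand's x. With the lock out it can be pressed down 7.5 mm, to the shoulder, against a spring: about 4 N at first, 9 N at the bottom
- cap_top (a point): centre of the cap's top face, 26 mm above its origin, axes as the cap's. To pass the safety tooth the cap must be at least 4.5 mm down; pressed and turned anticlockwise (seen from above) by 45 to 90 degrees it is free and lifts straight off. Clockwise, or unpressed, it is blocked after about 5 degrees
- seat (a point): fixed point of the stand: where the centre of the cap's top face is when the cap sits unpressed on the jug, 158.5 mm above the table; axes as the stand's
- jar_thyme: bystander: spice jar, 41 mm across, 104 mm tall, left of the stand; origin under its centre
- salt_shaker: bystander: salt shaker, 44 mm across, 90 mm tall, behind the stand to the left; origin under its centre
- tomato_tin: bystander: small food tin, 57 mm across, 72 mm tall, behind the stand to the right; origin under its centre
- teaspoon: bystander: teaspoon, 132 mm long, lying in front of the stand; origin under its centre
- mug_blue: bystander: white mug, 82 mm across, 94 mm tall, far left of the stand; origin under its centre
- jam_jar: bystander: jam jar, 68 mm across, 84 mm tall, behind on the left; origin under its centre
There are look-alikes about, which are no part of the job. Several things have the shape of the cap; the one meant has the colours described above.

How it is judged:
On the way, in this order (a step that is already met when the one before it is completed fails the run):
1. the lock is slid out to its end stop, the cap still seated (value of joint lock above 0.052 m and z of cap_top in the frame of seat below 0.004 m), for 0.2 s.
2. the cap is pressed down at least 4 mm (z of cap_top in the frame of seat below -0.004 m and horizontal distance between cap_top and seat below 0.006 m), for 0.05 s.
3. the cap is turned past its safety tooth, still on the neck (angle between the x axis of cap and the x axis of stand, either way round above 0.67 rad and z of cap_top in the frame of seat below 0.006 m and horizontal distance between cap_top and seat below 0.006 m), for 0.05 s.
At the end, for the whole second after the job is handed in: The gripper still holds the cap (at least 1 N on it), upright within 0.25 rad, at rest (under 20 mm/s), 30 to 120 mm above its seated height and within 30 mm sideways of the jug's axis, not touching jug or stand; the lock is within 5 mm of its end stop (z of cap_top in the frame of seat between 0.03 and 0.12 m and horizontal distance between cap_top and seat below 0.03 m and angle between cap's own z axis and vertical below 0.25 rad and linear speed of cap below 0.02 m/s and contact force between the fingers and cap above 1 N and contact force between cap and stand below 0.1 N and value of joint lock above 0.05 m); the arm keeps its last pose, push and grip.
It fails at once if a bystander is displaced by more than 30 mm (distance of any of jar_thyme, salt_shaker, tomato_tin, teaspoon, mug_blue, jam_jar from where it was at the start of the episode above 0.03 m).
It also fails if it takes over 48 s, if anything falls off the work surface, if the arm or the gripper's body presses on something with over 40 N, if the wrist force passes 120 N, or if a joint passes its speed limit or range.

## Working session

There is one attempt and no reset: what is moved stays moved. The work goes in short steps, Python scripts to look and compute and a shell command to move; the robot and the scene stay as the last step left them, time stands still between calls to the robot, and variables do not carry over. Pictures are saved under pics/ and viewed, at most 10 in all, crops included, and the job is handed in when it is done.

```bash
mkdir -p pics; python3 - <<'E'
from station import arm
import cv2,numpy as np
s=arm.get_state();print(s)
for n in("top","side"):
    im=arm.snapshot(n);cv2.imwrite(f"pics/{n}0.png",im[:,:,::-1]);c=arm.calibration(n);print(n,np.round(c["intrinsics"],1).tolist(),np.round(c["extrinsics"],3).tolist())
E
```

```text
{'time': 0.0, 'q': array([ 1.24760804e+00,  1.31121675e-01,  1.48925813e+00, -1.77770462e-06,
        1.52298114e+00, -8.53942680e-02]), 'qvel': array([ 0.00155285,  0.00102638,  0.000487  ,  0.00074753, -0.00084158,
        0.00059081]), 'effort': array([-7.21691904e-04, -5.59828162e+01, -4.91771793e+01,  7.65514397e-02,
        3.46327003e-02, -2.19125718e-04]), 'ee_pos': array([0.14113531, 0.58259681, 0.21762264]), 'orientation': array([ 1.18616989e-01,  9.92939690e-01, -8.65942966e-04, -1.78500768e-04]), 'ft_force': array([ 0.0247726 ,  0.67243832, -0.22627338]), 'wrist_torque': array([-0.00566605, -0.03432131, -0.02315344]), 'gripper_force': 0.0, 'finger_gap': 0.09288206260693295}
top [[434.6, 0.0, 322.5], [0.0, 434.6, 238.0], [0.0, 0.0, 1.0]] [[-0.006, -0.997, 0.076, 0.469], [-0.999, 0.003, -0.039, 0.088], [0.039, -0.076, -0.996, 0.983], [0.0, 0.0, 0.0, 1.0]]
side [[593.3, 0.0, 322.6], [0.0, 593.3, 237.5], [0.0, 0.0, 1.0]] [[0.76, 0.459, -0.46, 1.139], [0.65, -0.519, 0.556, -0.624], [0.017, -0.721, -0.693, 0.984], [0.0, 0.0, 0.0, 1.0]]
```

View pics/top0.png

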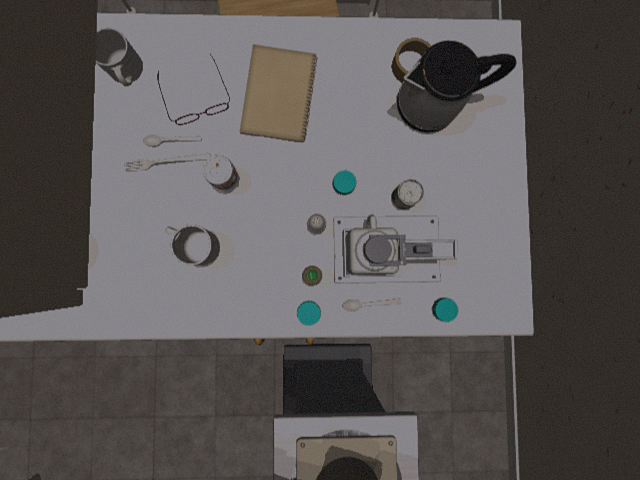

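View pics/side0.png

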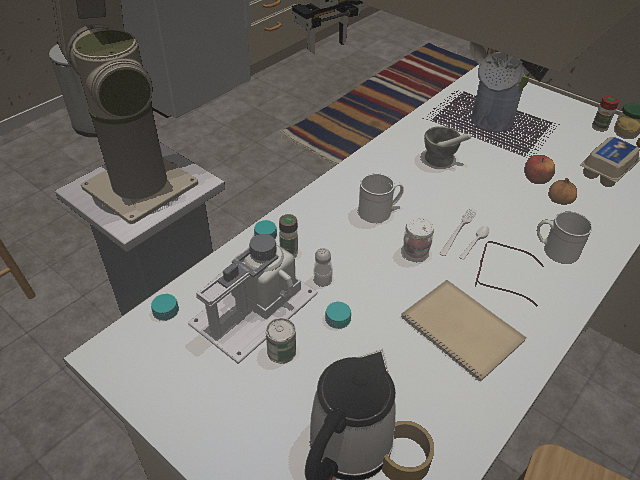

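The top view shows the stand with its grey cap at (378,249), the lock fin at about (422,249), and the guide running right to (455,249). The side view shows the same cap at (263,247) and the fin at (231,272).

Possible mix-ups are the teal caps at (344,182), (309,313) and (446,310) in the top view, plus the grey cap at (378,249). I choose the grey one on the jug and will check it in a crop.

```bash
cat > h.py <<'E'
from station import arm
import numpy as np, cv2
def ray(n,uv,z,c=None):
    c=c or arm.calibration(n);K=c["intrinsics"];T=c["extrinsics"]
    d=T[:3,:3]@np.linalg.solve(K,[uv[0],uv[1],1.]);o=T[:3,3]
    return o+d*(z-o[2])/d[2]
E
python3 - <<'E'
from h import *
im=cv2.imread("pics/top0.png")[200:300,320:470]
a=cv2.resize(im,None,fx=5,fy=5,interpolation=cv2.INTER_CUBIC)
im2=cv2.imread("pics/side0.png")[225:345,185:325]
b=cv2.resize(im2,None,fx=2.5,fy=2.5,interpolation=cv2.INTER_CUBIC)
cv2.imwrite("pics/crop1.png",a)
print(ray("top",(378,249),.1585),ray("top",(422,249),.156))
print([ray("top",p,.008).round(3) for p in((340,222),(435,222),(435,277),(340,277))])
print(ray("side",(263,241),.1585),ray("side",(231,268),.156))
E
```

```text
[ 0.50995444 -0.05077233  0.1585    ] [ 0.50973838 -0.13629822  0.156     ]
[array([0.579, 0.009, 0.008]), array([ 0.579, -0.208,  0.008]), array([ 0.454, -0.205,  0.008]), array([0.455, 0.011, 0.008])]
[ 0.50932627 -0.04821265  0.1585    ] [ 0.51380377 -0.13935708  0.156     ]
```

View pics/crop1.png

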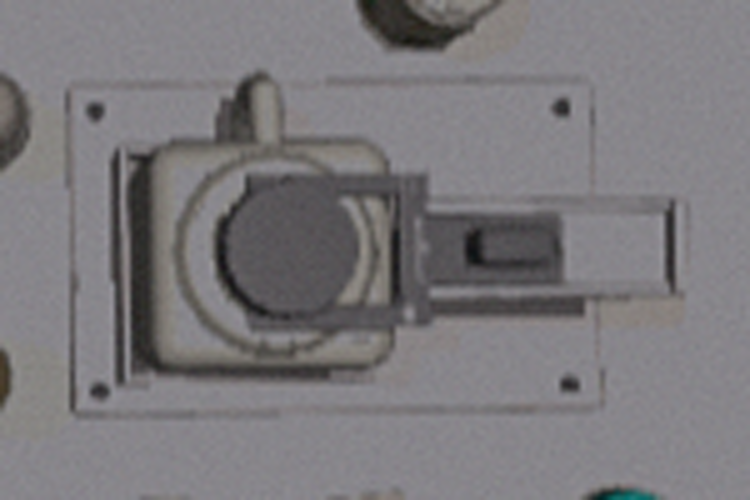

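The crop confirms it: the grey cap is round, sits on the jug at crop (288,247), and has the fork lock beneath. The fin is at crop (520,245). The stand's yaw is about 0, the cap is near (0.510,-0.051), and the fin is near (0.510,-0.139). I'm moving above the fin.

```bash
python3 -m crank '{"gripper":[1,1,1,1,1,1,1,1,1,1,1,1],"dp":[[-0.86,-1,0],[-0.86,-1,0],[-0.86,-1,0],[-0.86,-1,0],[-0.86,-1,0],[-0.86,-1,0],[-0.86,-1,0],[-0.86,-1,0],[-0.86,-1,0],[-0.86,-1,0],[-0.86,-1,0],[-0.86,-1,0]],"twist":[0,0,0,0,0,0,0,0,0,0,0,0]}'
python3 -m crank '{"gripper":[1,1,1,1,1,1,1,1,1,1,1,1],"dp":[[-0.86,-1,0],[-0.86,-1,0],[-0.86,-1,0],[-0.86,-1,0],[-0.86,-1,0],[-0.86,-1,0],[-0.86,-1,0],[-0.86,-1,0],[-0.86,-1,0],[-0.86,-1,0],[-0.86,-1,0],[-0.86,-1,0]],"twist":[0,0,0,0,0,0,0,0,0,0,0,0]}'
python3 -m crank '{"gripper":[1,1,1,1,1,1,1,1,1,1,1,1],"dp":[[-0.8,-0.95,0],[-0.8,-0.95,0],[-0.8,-0.95,0],[-0.8,-0.95,0],[0,0,0],[0,0,0],[0,0,0],[0,0,0],[0,0,0],[0,0,0],[0,0,0],[0,0,0]],"twist":[0,0,0,0,0.18,0.18,0.18,0.18,0.18,0.18,0.18,0.18]}'
python3 -m crank '{"gripper":[1,1,1],"dp":[[0,0,0],[0,0,0],[0,0,0]],"twist":[0.18,0.08,0]}'
python3 - <<'E'
from h import *
s=arm.get_state();c=arm.calibration("wrist");im=arm.snapshot("wrist");cv2.imwrite("pics/w1.png",im[:,:,::-1])
from scipy.spatial.transform import Rotation as R
print(s["q"].round(2),s["ee_pos"],R.from_quat(s["orientation"]).as_matrix().round(3).tolist(),c["extrinsics"].round(3).tolist(),c["intrinsics"][0])
np.savez("w1.npz",**c)
E
```

```text
time: 1.3
ee_pos: [0.2855, 0.3001, 0.2183]
orientation: [0.119, 0.993, -0.0, -0.0]
ft_force: [-0.2, -0.1, 0.5]
finger_gap: 0.0929
gripper_force: 0.0
time: 2.5
ee_pos: [0.4296, 0.0183, 0.2183]
orientation: [0.119, 0.993, 0.0, -0.0]
ft_force: [1.0, 0.8, -0.2]
finger_gap: 0.0932
gripper_force: 0.0
time: 3.7
ee_pos: [0.4734, -0.0695, 0.2181]
orientation: [0.634, 0.773, -0.0, -0.0]
ft_force: [-0.4, -0.5, 0.2]
finger_gap: 0.0933
gripper_force: 0.0
time: 4.0
ee_pos: [0.4735, -0.0695, 0.2183]
orientation: [0.708, 0.706, -0.0, -0.0]
ft_force: [-0.5, 0.4, 0.1]
finger_gap: 0.0926
gripper_force: 0.0
[-0.25 -0.2   1.81 -0.    1.53 -0.25] [ 0.47346483 -0.06947839  0.21825702] [[0.003, 1.0, -0.001], [1.0, -0.003, 0.0], [0.0, -0.001, -1.0]] [[1.0, -0.003, -0.002, 0.475], [-0.004, -0.963, -0.271, 0.006], [-0.001, 0.271, -0.963, 0.384], [0.0, 0.0, 0.0, 1.0]] [339.58211041   0.         322.41618448]
```

View pics/w1.png

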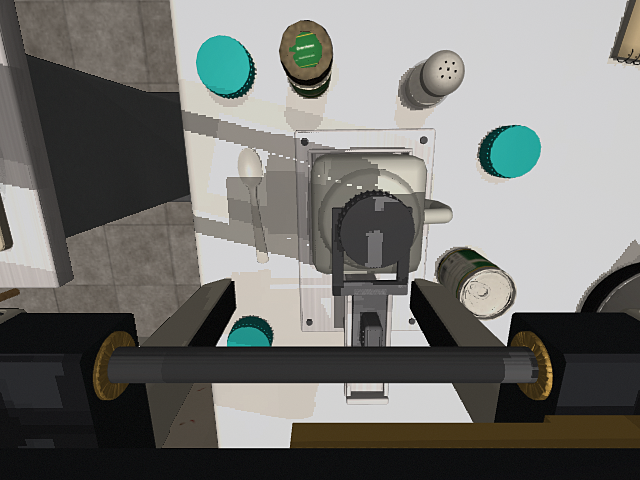

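The wrist view shows the grey cap's top at about (377,230), the fork at (370,275), and the fin at about (371,330), partly behind the gripper bar.

```bash
python3 - <<'E'
from h import *
c=dict(np.load("w1.npz"))
print(ray("",(377,230),.1585,c),ray("",(371,330),.156,c))
print([ray("",p,.004,c).round(3) for p in((306,141),(424,140),(412,322),(309,322))])
im=cv2.imread("pics/w1.png")[170:410,300:460]
cv2.imwrite("pics/crop2.png",cv2.resize(cv2.convertScaleAbs(im,alpha=1.6,beta=20),None,fx=2.5,fy=2.5,interpolation=cv2.INTER_CUBIC))
E
```

```text
[ 0.51146279 -0.04858783  0.1585    ] [ 0.51045302 -0.12651891  0.156     ]
[array([0.457, 0.012, 0.004]), array([0.583, 0.013, 0.004]), array([ 0.585, -0.204,  0.004]), array([ 0.457, -0.204,  0.004])]
```

View pics/crop2.png

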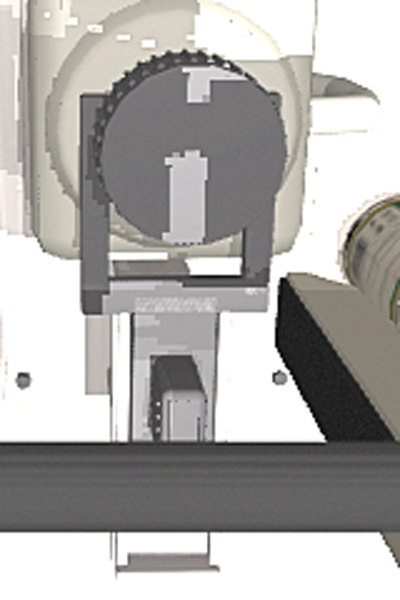

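```bash
python3 -m crank '{"gripper":[1,1,1,1,1,1,1,1,1,1],"dp":[[-0.87,0.47,0],[-0.87,0.47,0],[-0.87,0.47,0],[-0.87,0.47,0],[0,0,0.8],[0,0,0.8],[0,0,0.8],[0,0,0.8],[0,0,0.8],[0,0,0]],"twist":[0,0,0,0,0,0,0,0,0,0]}'
python3 -m crank '{"gripper":[0.3,0.3,0.3,0,0,0,0,0,0,0],"dp":[[0,0,0],[0,0,0],[0,0,0],[0,0,0],[0,0,0],[0,0,0],[0,0,0],[0,0,0],[0,0,0],[0,0,0]],"twist":[0,0,0,0,0,0,0,0,0,0]}' 25
```

```text
time: 5.05
ee_pos: [0.5085, -0.1375, 0.1345]
orientation: [0.707, 0.707, -0.001, -0.003]
ft_force: [0.2, 1.6, -0.7]
finger_gap: 0.0928
gripper_force: 0.0
time: 6.05
ee_pos: [0.5111, -0.1392, 0.1386]
orientation: [0.708, 0.706, -0.0, -0.0]
ft_force: [1.0, -0.1, 0.7]
finger_gap: 0.0177
gripper_force: 0.0
```

```bash
python3 -m crank '{"gripper":[0,0,0,0],"dp":[[0,0,0],[0,0,0],[0,0,0],[0,0,0]],"twist":[0,0,0,0]}' 25
python3 -m crank '{"gripper":[0,0,0,0,0,0,0,0,0,0],"dp":[[-0.2,0,0],[-0.25,0,0],[-0.25,0,0],[-0.25,0,0],[-0.25,0,0],[-0.25,0,0],[-0.25,0,0],[-0.2,0,0],[0,0,0],[0,0,0]],"twist":[0,0,0,0,0,0,0,0,0,0]}' 25
```

```text
time: 6.45
ee_pos: [0.5115, -0.1392, 0.1387]
orientation: [0.708, 0.706, 0.0, 0.0]
ft_force: [4.0, -0.4, -3.4]
finger_gap: 0.0138
gripper_force: 25.0
time: 7.45
ee_pos: [0.5118, -0.1776, 0.1387]
orientation: [0.708, 0.706, 0.0, 0.001]
ft_force: [7.6, -1.6, -4.6]
finger_gap: 0.014
gripper_force: 25.0
```

```bash
for i in 1; do python3 -m crank '{"gripper":[0,0,0,0],"dp":[[-0.15,0,0],[-0.15,0,0],[0,0,0],[0,0,0]],"twist":[0,0,0,0]}'; python3 -m crank '{"gripper":[0,0,0,0],"dp":[[-0.1,0,0],[-0.1,0,0],[0,0,0],[0,0,0]],"twist":[0,0,0,0]}'; done
```

```text
time: 7.85
ee_pos: [0.5118, -0.1833, 0.1387]
orientation: [0.708, 0.706, 0.001, 0.001]
ft_force: [7.2, -0.6, -3.9]
finger_gap: 0.014
gripper_force: 25.0
time: 8.25
ee_pos: [0.5118, -0.1841, 0.1385]
orientation: [0.707, 0.707, 0.002, -0.002]
ft_force: [7.5, 13.5, -0.5]
finger_gap: 0.0136
gripper_force: 25.0
```

```bash
python3 -m crank '{"gripper":[0.6,0.6,0.6,0.6,1,1,1,1,1,1,1,1],"dp":[[0.15,0,0],[0,0,0],[0,0,0],[0,0,0],[0,0,-0.8],[0,0,-0.8],[0,0,-0.8],[0,0,-0.8],[0,0,-0.8],[0,0,-0.8],[0,0,0],[0,0,0]],"twist":[0,0,0,0,0,0,0,0,0,0,0,0]}' 
python3 -m crank '{"gripper":[1,1,1,1,1,1],"dp":[[0.8,0,0],[0.8,0,0],[0.8,0,0],[0,0,0],[0,0,0],[0,0,0]],"twist":[0,0,0,0,0,0]}'
python3 - <<'E'
from h import *
s=arm.get_state();c=arm.calibration("wrist");im=arm.snapshot("wrist");cv2.imwrite("pics/w2.png",im[:,:,::-1])
print(s["ee_pos"]);np.savez("w2.npz",**c)
t=arm.snapshot("top")[200:300,320:470,::-1];t=cv2.resize(t,(480,320))
im=cv2.resize(cv2.convertScaleAbs(im[:,240:500,::-1],alpha=1.4,beta=10),None,fx=1.2,fy=1.2)
o=np.zeros((576,792,3),np.uint8);o[:,:312]=im;o[:320,312:]=t;cv2.imwrite("pics/m2.png",o)
E
```

```text
time: 9.45
ee_pos: [0.5113, -0.1843, 0.2349]
orientation: [0.708, 0.706, 0.0, 0.0]
ft_force: [-0.9, 0.3, -0.6]
finger_gap: 0.0931
gripper_force: 0.0
time: 10.05
ee_pos: [0.5112, -0.1361, 0.2346]
orientation: [0.708, 0.707, -0.0, 0.0]
ft_force: [0.3, -0.0, -0.5]
finger_gap: 0.0929
gripper_force: 0.0
[ 0.51121123 -0.13607312  0.23461797]
```

View pics/m2.png

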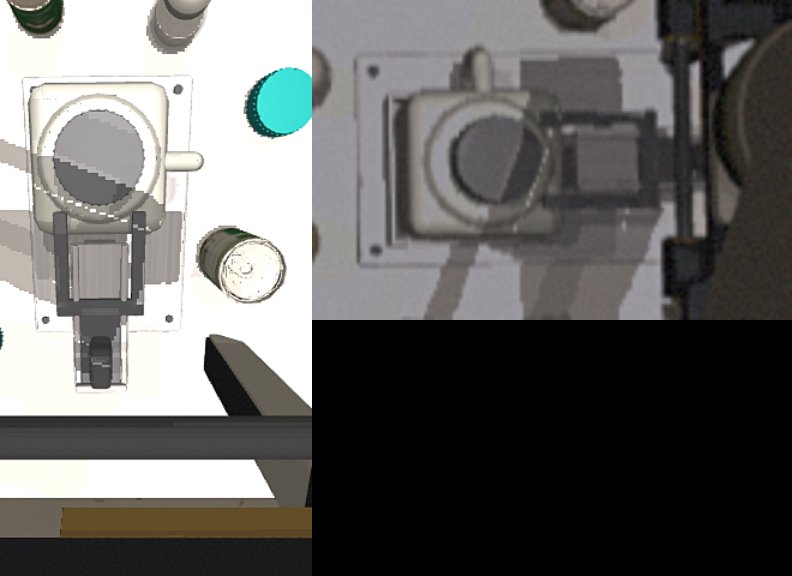

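The montage shows the lock fully out, with the fork clear of the cap and the fin at the guide's end. The cap's top is centred at wrist pixel (322,131).

```bash
python3 - <<'E'
from h import *
c=dict(np.load("w2.npz"))
print(ray("",(321.7,130.8),.1585,c))
im=cv2.imread("pics/w2.png").astype(int)
# grey disc: cap rim mask, component at the centre
sp=im.max(2)-im.min(2);m=((sp<25)&(im.max(2)<150)).astype(np.uint8)
m[175:]=0;n,l,st,ce=cv2.connectedComponentsWithStats(m,connectivity=4);k=l[131,322]
print(st[k],ce[k]);
p=np.argwhere(l==k)[:,::-1].astype(np.float32);print(cv2.minEnclosingCircle(p))
E
```

```text
[ 0.51161439 -0.05000645  0.1585    ]
[    0     0   410   175 36634] [138.57170934  99.87790031]
((202.8251953125, 73.5), 215.7321319580078)
```

```bash
python3 -m crank '{"gripper":[1,1,1,1,1,1,1,1,1,1,1],"dp":[[0.86,0,0],[0.86,0,0],[0.86,0,0],[0.86,0,0],[0.86,0,0],[0,0,0],[0,0,0],[0,0,0],[0,0,0],[0,0,0],[0,0,0]],"twist":[0,0,0,0,0,0.18,0.18,0.18,0.17,0,0]}'
python3 -m crank '{"gripper":[1,1,1,1,1,1,1,1,1],"dp":[[0,0,0.7],[0,0,0.7],[0,0,0.7],[0,0,0.7],[0,0,0.7],[0,0,0.7],[0,0,0.6],[0,0,0],[0,0,0]],"twist":[0,0,0,0,0,0,0,0,0]}'
python3 -m crank '{"gripper":[0.65,0.65,0.65,0.5,0.5,0.4,0.4,0.4,0.4,0.4],"dp":[[0,0,0],[0,0,0],[0,0,0],[0,0,0],[0,0,0],[0,0,0],[0,0,0],[0,0,0],[0,0,0],[0,0,0]],"twist":[0,0,0,0,0,0,0,0,0,0]}' 45
```

```text
time: 11.25
ee_pos: [0.5114, -0.0505, 0.2346]
orientation: [0.874, 0.486, -0.0, -0.0]
ft_force: [0.3, 0.7, 0.5]
finger_gap: 0.0932
gripper_force: 0.0
time: 12.15
ee_pos: [0.5113, -0.0502, 0.1386]
orientation: [0.875, 0.484, -0.0, -0.0]
ft_force: [-0.2, 0.2, 0.8]
finger_gap: 0.0928
gripper_force: 0.0
time: 13.15
ee_pos: [0.5114, -0.0502, 0.1387]
orientation: [0.875, 0.484, 0.0, 0.0]
ft_force: [-0.7, -0.8, 1.1]
finger_gap: 0.0507
gripper_force: 45.0
```

```bash
python3 -m crank '{"gripper":[0,0,0,0,0,0],"dp":[[0,0,0.12],[0,0,0.12],[0,0,0.1],[0,0,0],[0,0,0],[0,0,0]],"twist":[0,0,0,0,0,0]}' 55
```

```text
time: 13.75
ee_pos: [0.5116, -0.0503, 0.1326]
orientation: [0.875, 0.484, 0.0, 0.0]
ft_force: [-3.8, 1.0, 7.2]
finger_gap: 0.0507
gripper_force: 55.0
```

```bash
python3 -m crank '{"gripper":[0,0,0,0,0,0],"dp":[[0,0,0.04],[0,0,0],[0,0,0],[0,0,0],[0,0,0],[0,0,0]],"twist":[0,0,-0.12,-0.12,-0.12,0]}'
python3 -m crank '{"gripper":[0,0,0,0,0,0,0,0,0,0],"dp":[[0,0,0],[0,0,0],[0,0,0],[0,0,0],[0,0,0],[0,0,0],[0,0,0],[0,0,0],[0,0,0],[0,0,0]],"twist":[-0.14,-0.14,-0.14,-0.14,-0.14,-0.14,-0.14,-0.14,0,0]}'
python3 - <<'E'
from station import arm
print(arm.get_state()["wrist_torque"])
E
```

```text
time: 14.35
ee_pos: [0.5123, -0.0503, 0.1322]
orientation: [0.797, 0.604, 0.001, 0.001]
ft_force: [-0.1, 0.9, 8.1]
finger_gap: 0.0504
gripper_force: 55.0
time: 15.35
ee_pos: [0.5118, -0.0502, 0.1319]
orientation: [0.465, 0.885, 0.0, 0.0]
ft_force: [-3.1, 0.5, 8.6]
finger_gap: 0.0508
gripper_force: 55.0
[0.05084648 0.5078132  0.04109975]
```

```bash
python3 -m crank '{"gripper":[0,0,0,0,0,0,0],"dp":[[0,0,-0.1],[0,0,-0.1],[0,0,-0.1],[0,0,-0.1],[0,0,-0.1],[0,0,0],[0,0,0]],"twist":[0,0,0,0,0,0,0]}'
```

```text
time: 16.05
ee_pos: [0.5111, -0.0502, 0.1406]
orientation: [0.465, 0.885, -0.0, -0.0]
ft_force: [0.2, 0.1, -0.4]
finger_gap: 0.0509
gripper_force: 55.0
```

Two millimetres above the seated height there is no pull, so the cap is free. I'm lifting it.

```bash
python3 -m crank '{"gripper":[0,0,0,0,0,0,0,0,0,0,0,0],"dp":[[0,0,-0.25],[0,0,-0.25],[0,0,-0.25],[0,0,-0.25],[0,0,-0.3],[0,0,-0.3],[0,0,-0.35],[0,0,-0.35],[0,0,-0.35],[0,0,-0.25],[0,0,0],[0,0,0]],"twist":[0,0,0,0,0,0,0,0,0,0,0,0]}'
python3 -m crank '{"gripper":[0,0,0,0],"dp":[[0,0,0],[0,0,0],[0,0,0],[0,0,0]],"twist":[0,0,0,0]}'
python3 - <<'E'
from h import *
a=arm.snapshot("side")[180:360,150:350,::-1];b=arm.snapshot("wrist")[...,::-1]
o=np.zeros((360,800,3),np.uint8);o[:,:400]=cv2.resize(a,(400,360));o[:300,400:]=cv2.resize(b,(400,300));cv2.imwrite("pics/m3.png",cv2.convertScaleAbs(o,alpha=1.3,beta=15))
E
```

```text
time: 17.25
ee_pos: [0.5114, -0.0502, 0.199]
orientation: [0.465, 0.885, 0.0, 0.0]
ft_force: [-0.4, 0.8, -1.1]
finger_gap: 0.0506
gripper_force: 55.0
time: 17.65
ee_pos: [0.5113, -0.0502, 0.1988]
orientation: [0.465, 0.885, -0.0, -0.0]
ft_force: [0.4, 0.7, 0.4]
finger_gap: 0.0506
gripper_force: 55.0
```

View pics/m3.png

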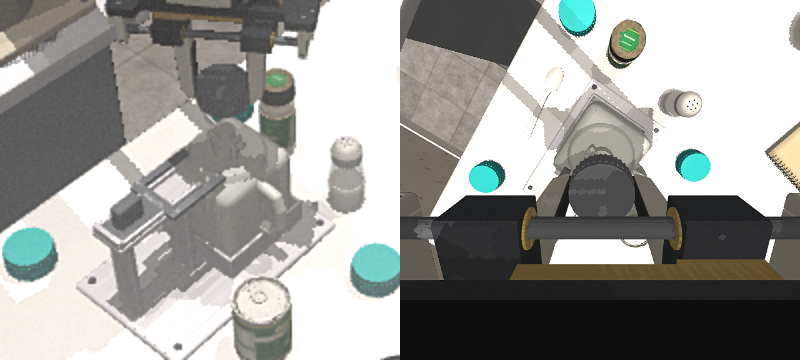

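The cap hangs upright in the fingers above the open jug (left panel, 222,92), the lock is fully out, and the bystanders haven't moved.

```bash
python3 -c "
from station import arm
print(arm.close_job())"
```

```text
the job is handed in; nothing more can be done
None
```

I handed the job in at about 18 s of the 48 s: the lock is out at its end stop, and the cap was pressed, turned about 66° anticlockwise and lifted off. It is held still and upright about 6 cm above its seat, over the jug's mouth; the hand-in gave no verdict.

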